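# Put the filling cones away in order of size

### The job

Put the set of filling cones away on its aluminium rail: stand the four coloured cones upright, each in the middle of its own black pad, in order of size with the smallest next to the red end block and the largest farthest from it. The white tapered sleeve belongs over the largest cone: lower it on and let it rest there loosely under its own weight, without pressing it or dropping it on, so that the tapers do not jam. Leave everything standing and let go.

Things in the scene. Friction and masses are not known exactly. Their poses are not given: they have to be found in the camera images.
- cone_1: the smallest filling cone, yellow, loose, standing on its wide end: round flange 48 mm across and 6 mm thick, above it a cone tapering from 36 mm across to 24 mm at height 34 mm, then a straight aluminium spigot 18 mm across and 26 mm long, to grip it by; 60 mm high in all, 60 g give or take a fifth. Origin: centre of its underside; z up along its axis
- cone_2: the second smallest filling cone, green, loose, standing on its wide end: round flange 56 mm across and 6 mm thick, above it a cone tapering from 44 mm across to 28 mm at height 45 mm, then a straight aluminium spigot 20 mm across and 26 mm long, to grip it by; 71 mm high in all, 90 g give or take a fifth. Origin: centre of its underside; z up along its axis
- cone_3: the second largest filling cone, blue, loose, standing on its wide end: round flange 64 mm across and 6 mm thick, above it a cone tapering from 52 mm across to 32 mm at height 56 mm, then a straight aluminium spigot 22 mm across and 26 mm long, to grip it by; 82 mm high in all, 130 g give or take a fifth. Origin: centre of its underside; z up along its axis
- cone_4: the largest filling cone, violet, loose, standing on its wide end: round flange 72 mm across and 6 mm thick, above it a cone tapering from 60 mm across to 36 mm at height 68 mm, then a straight aluminium spigot 24 mm across and 26 mm long, to grip it by; 94 mm high in all, 180 g give or take a fifth. Origin: centre of its underside; z up along its axis
- sleeve: white tapered nylon sleeve, loose, open both ends, wide end down: outside 62 mm at the bottom, 45 mm at height 46, then straight to its top at 70 mm; wall 4 mm, bore 54 mm at the bottom, 37 at the top; 60 g. Over the violet cone it rests by its own weight with its underside 20.5 mm (+-1) above the cone's, the spigot's end about level with its top. Origin: centre of underside; z up its axis
- pad_a: round black rubber pad, 80 mm across and 3 mm thick, with a small white centre dot, fixed on the aluminium rail, the first from the rail's right-hand end seen from the robot (-y); pads stand 94 mm apart in a straight row. Origin: centre of its underside, 12 mm above the bench; z up
- pad_b: round black rubber pad, 80 mm across and 3 mm thick, with a small white centre dot, fixed on the aluminium rail, the second from the rail's right-hand end seen from the robot (-y); pads stand 94 mm apart in a straight row. Origin: centre of its underside, 12 mm above the bench; z up
- pad_c: round black rubber pad, 80 mm across and 3 mm thick, with a small white centre dot, fixed on the aluminium rail, the third from the rail's right-hand end seen from the robot (-y); pads stand 94 mm apart in a straight row. Origin: centre of its underside, 12 mm above the bench; z up
- pad_d: round black rubber pad, 80 mm across and 3 mm thick, with a small white centre dot, fixed on the aluminium rail, the fourth from the rail's right-hand end seen from the robot (-y); pads stand 94 mm apart in a straight row. Origin: centre of its underside, 12 mm above the bench; z up
- red_end: red end block, 86 x 28 mm and 28 mm high, screwed on one end of the aluminium rail (a bar 460 x 92 mm, 12 mm high, lying across in front of the robot), its centre 71 mm beyond the nearest pad's centre; a like block at the other end is black. Which end is red changes. Origin: centre of its underside, 12 mm above the bench
Mind the look-alikes: they are no part of the job. Several things have the shape of the cone_2; the one meant has the colours described above.

How it is judged:
By the outcome, as a careful person would: the job done as asked, in the order asked, and still so for the second after the job is handed in, with the robot touching nothing.
It also fails if it takes over 120 s, if anything falls off the work surface, if the arm or the gripper's body presses on something with over 40 N, if the wrist force passes 120 N, or if a joint passes its speed limit or range.

### The arm

A 7-joint arm with a two-finger parallel gripper is mounted at the origin on the work surface. World frame = base frame: x ahead of the robot, y to its left, z up, the work surface at z = 0. Lengths are in mm, angles in degrees, forces in N, time in s.
With the tool pointing down it reaches from about 425 to 950 mm from the base axis. Payload 16.7 kg.
Tool frame: the origin (TCP) lies on the centre line of the jaws, within the pads' length; the fingertips stand 22 mm ahead of it and the grasp point (between the pads) lies 3 mm ahead of it; z points along the fingers, y is the line along which they close (so a half turn about z gives the same grasp; the last joint's range is limited). The gripper opens to 94 mm and grips with 3 to 60 N. Pads are 16 mm wide; open, the fingers measure 119 mm over their backs; the gripper's body (75 mm by 177 mm) begins 78 mm behind the grasp point.
Start: joints at [-76.175, 24.414, 4.234, 92.017, -1.954, 63.644, -3.845], TCP at [257.128, 624.068, 227.467] pointing down, gripper open.
Joint ranges: [-163.25, 163.25], [-28.42, 122.38], [-70.27, 78.77], [12.13, 141.07], [-58.53, 238.53], [9.26, 117.41], [-156.51, 156.51]. Speed limits (degrees/s): [108.29, 108.29, 136.94, 136.94, 172.46, 172.46, 172.46].

### API

Orientations are given as a 3x3 rotation matrix whose columns are the frame's x, y, z axes.
In Python, from bench import manip gives the robot as it stands.
- The arm moves only by the tool step_arm, never from a script. Its argument "moves" is a list of rows, each a list of 3 entries, a list of its own where there are three numbers: the closure, from 0 (fully open) to 1 (shut), then the shift along the tool's x, y, z in m, then the turn, a rotation vector about the tool's x, y, z in rad. A call has 1 to 10 rows; each row shifts and turns the commanded pose from where the row before left it, along the tool's axes as they then stand; what a row does not reach is not made up. A row lasts 1/8 s, in which the tool goes at most 62.5 mm and 10.7 degrees, less where a joint would pass 70% of its speed; a pose out of reach is approached as far as the arm can. A call with a gripper value outside its range is refused whole. The fingers move at their own pace and stop on an object; the grip force is fixed at half the most. Time passes only in rows, so rows that do not move let the fingers close. It gives the time, the measured TCP pose, the force, the opening and the grip force at its end, in the units of the state.
- manip.observe(): the state, without advancing time (a new reading comes with each control period).
- manip.camera(name): name is "scene" or "top" or "wrist"; returns a dict with "image" (480x640x3 uint8, red, green, blue), "fx", "fy", "cx", "cy" (pixels), "R" (3x3) and "t" (3): a world point X has camera coordinates R X + t; the wrist camera has in their place "hand_eye" (4x4, takes a point from camera to tool coordinates, whose origin is the TCP and whose axes are the flange's). Camera axes: x right, y down, z forward; pixel columns grow to the right and rows downward; lengths in mm; the calibration is good to about 2 mm. The wrist camera is an equidistant fisheye: a pixel r from the principal point sees the ray r / f radians off the axis. A picture is of the moment at which its call begins: read the wrist's pose just before it. There is no depth.
- manip.hand_in(): hands the job in; it is judged then, once.
The state is a dict: "time_s": time; "q": joint angles; "qvel": joint speeds; "joint_torque": joint torques, N m; "ee_pos": TCP position; "orientation": TCP orientation; "wrist_force": force on the tool from outside, world axes, zero at the start; "ft_torque": the same for the moment, N m; "grip_width": opening from 0.0 (shut) to 1.0 (fully open); "grip_force": force on a finger pad.
Only numpy, scipy, OpenCV 4.12 (cv2) and the standard library are available. Lean on these libraries where they do the work, as an engineer would, in place of code of your own. Each camera call takes 0.05 s, during which the arm holds its last target. There are 200 camera calls.

## Working session

There is one attempt and no reset: what is moved stays moved. The work goes in short steps, Python scripts to look and compute and a tool call to move; the robot and the scene stay as the last step left them, time stands still between calls to the robot, and variables do not carry over. Pictures are saved under pics/ and viewed, at most 14 in all, crops included, and the job is handed in when it is done.

Besides the shell and the picture viewer there is one more tool, called after ">>>" by a JSON object that holds its "name" and its "arguments", one argument or row to a line. step_arm: Moves the arm, as the interface text tells. Its arguments: {"type":"object","properties":{"moves":{"type":"array"}},"required":["moves"]}

```bash
mkdir -p pics; python3 - <<'E'
from bench import manip
import cv2, numpy as np
s=manip.observe(); print(s)
for n in ("scene","top"):
    c=manip.camera(n); cv2.imwrite(f"pics/{n}0.png",c["image"][:,:,::-1]); np.savez(f"pics/{n}0.npz",**c)
    print(n,c["fx"],c["cx"],c["cy"],(-c["R"].T@c["t"]).round(0),c["R"].round(2).tolist())
E
```

```text
{'time_s': 0.0, 'q': array([-76.17290354,  24.45137652,   4.23124215,  92.0509728 ,
        -1.95529663,  63.64316502,  -3.845015  ]), 'qvel': array([-0.05408618, -0.03165079, -0.06075655,  0.04592751,  0.01189132,
       -0.00807675,  0.01350976]), 'joint_torque': array([-3.99725104e-04, -9.35802269e+01,  3.66639063e+00, -4.54202914e+01,
       -4.88969637e-02,  2.00408336e-02,  1.86656321e-04]), 'ee_pos': array([257.00928428, 623.72290256, 226.76521504]), 'orientation': array([[-9.24574970e-01,  3.80999932e-01, -4.20150727e-04],
       [ 3.81000156e-01,  9.24574182e-01, -1.20941605e-03],
       [-7.23269189e-05, -1.27827330e-03, -9.99999180e-01]]), 'wrist_force': array([-0.17626114, -0.32214405, -0.30218466]), 'ft_torque': array([-0.02201205,  0.00292077, -0.01249016]), 'grip_force': 0.0, 'grip_width': 1.001105541546358}
scene 555.1206349052685 319.6208687741549 238.7236844648531 [1233.  191.  769.] [[-0.28, 0.96, 0.02], [0.67, 0.21, -0.71], [-0.69, -0.19, -0.7]]
top 577.185243460369 315.0914035078533 240.13980013048894 [ 293.   21. 1064.] [[-0.03, -1.0, 0.01], [-0.98, 0.03, -0.22], [0.22, -0.01, -0.98]]
```

View pics/scene0.png

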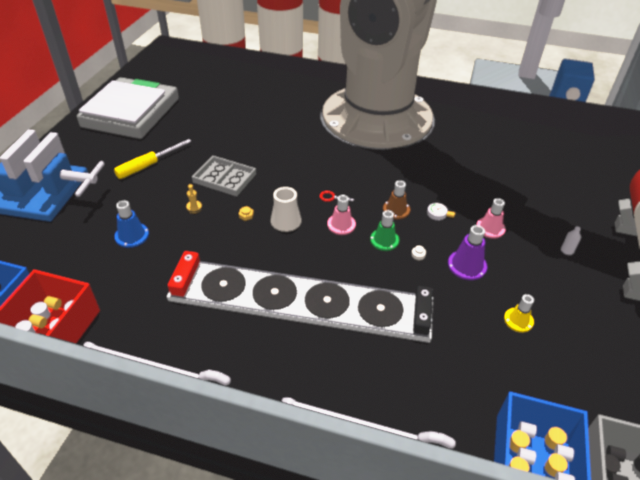

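View pics/top0.png

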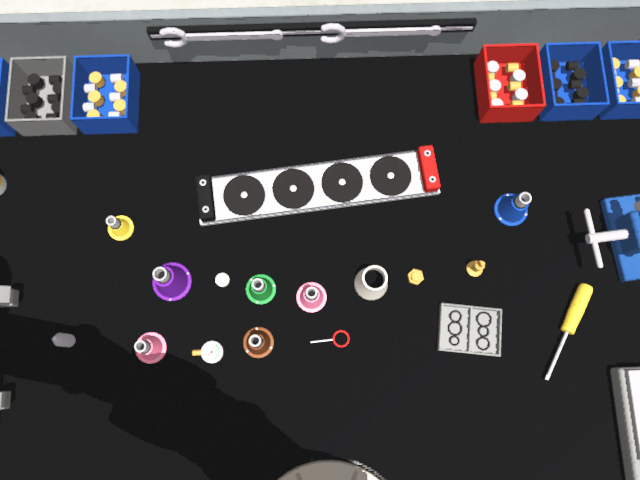

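The scene shows the rail with the red block at its -y end (scene 184,272; top 429,168) and the black block at the other end.

| Object | Scene px | Top px |
|---|---|---|
| yellow | 520,312 | 118,226 |
| green | 385,232 | 260,288 |
| blue | 130,225 | 513,207 |
| violet | 470,255 | 170,280 |
| sleeve | 286,208 | 372,281 |

Candidates with the cone_2 shape (top px): green (260,288), pink (311,296), pink (150,348) and brown (258,342). Only the first is green, so it fits the description. I'll confirm it in a crop and measure all the positions.

```bash
cat > h.py <<'E'
import numpy as np, cv2
from scipy.optimize import least_squares
HUE={'cone_1':(24,34),'cone_2':(50,80),'cone_3':(106,120),'cone_4':(128,145)}
DIM={'cone_1':(24,60),'cone_2':(28,71),'cone_3':(32,82),'cone_4':(36,94)}
def cast(c,uv,z):
    uv=np.atleast_2d(uv).astype(float)
    d=np.c_[(uv[:,0]-c['cx'])/c['fx'],(uv[:,1]-c['cy'])/c['fy'],np.ones(len(uv))]@c['R']
    o=-c['R'].T@c['t']; return (o+d*((z-o[2])/d[:,2])[:,None])
def project(c,X):
    p=np.atleast_2d(X)@c['R'].T+c['t']; return np.c_[p[:,0]/p[:,2]*c['fx']+c['cx'],p[:,1]/p[:,2]*c['fy']+c['cy']]
def circ(pts,r,c0):
    f=lambda p:np.hypot(pts[:,0]-p[0],pts[:,1]-p[1])-r
    s=least_squares(f,c0,loss='soft_l1',f_scale=.7); return s.x,np.median(abs(f(s.x)))
def blob(mask,near):
    cs,_=cv2.findContours(mask,cv2.RETR_EXTERNAL,cv2.CHAIN_APPROX_NONE)
    cs=[k for k in cs if cv2.contourArea(k)>60]
    return min(cs,key=lambda k:np.hypot(*(k[:,0].mean(0)-near)))[:,0] if cs else None
def cone(c,name,near,z0=0):
    h=cv2.cvtColor(c['image'],cv2.COLOR_RGB2HSV); lo,hi=HUE[name]
    k=blob(cv2.inRange(h,(lo,110,50),(hi,255,255)),near)
    r=DIM[name][0]; o=-c['R'].T@c['t']
    P=cast(c,k,z0+3)[:,:2]; c0=cast(c,np.mean(k,0),z0+6)[0,:2]
    for _ in range(4):   # keep the flange's camera-facing and side rim (seen against bench)
        v=(o[:2]-c0)/np.linalg.norm(o[:2]-c0)
        S=P[(P-c0)@v>-.35*r]; c0,e=circ(S,r,c0)
    return c0,e
E
python3 - <<'E'
from h import *
T=dict(np.load('pics/top0.npz'));S=dict(np.load('pics/scene0.npz'))
nt={'cone_1':(118,226),'cone_2':(260,288),'cone_3':(513,207),'cone_4':(170,280)}
ns={'cone_1':(520,312),'cone_2':(385,232),'cone_3':(130,225),'cone_4':(470,255)}
for n in nt: print(n,[ (a.round(1),round(e,2)) for a,e in (cone(T,n,nt[n]),cone(S,n,ns[n]))])
for c,pts in ((T,[(391,175.5),(342,182),(293,188.5),(244,195)]),(S,[(223,284),(275,292),(327,300),(381,308)])):
    g=cv2.cvtColor(c['image'],cv2.COLOR_RGB2GRAY).astype(float); P=[]
    for u,v in pts:
        w=g[int(v)-6:int(v)+7,int(u)-6:int(u)+7]; w=np.clip(w-110,0,None); y,x=np.mgrid[-6:7,-6:7]
        P.append((int(u)+(w*x).sum()/w.sum(),int(v)+(w*y).sum()/w.sum()))
    Q=cast(c,P,15)[:,:2]; print('pads a..d',Q.round(1).tolist(),np.linalg.norm(np.diff(Q,axis=0),axis=1).round(1))
# sleeve: mouth contour
print('sleeve top rough',cast(T,(374.5,275.5),70).round(0),'scene bottom',cast(S,(286,222),0).round(0))
for n,p in dict(ballT=(222,280),pinkA=(311,297),pinkB=(150,348),brown=(258,343),nut=(416,277),white=(211,352)).items(): print(n,cast(T,p,5).round(0))
im=T['image'][240:370,120:340,::-1]; cv2.imwrite('pics/crop_c2.png',cv2.resize(im,None,fx=3.6,fy=3.6,interpolation=cv2.INTER_CUBIC))
E
```

```text
cone_1 [(array([566. , 373.8]), np.float64(1.93)), (array([569.1, 370.2]), np.float64(0.5))]
cone_2 [(array([441.8, 110.6]), np.float64(1.15)), (array([444.9, 109.7]), np.float64(0.64))]
cone_3 [(array([ 578.1, -367.8]), np.float64(0.45)), (array([ 582.2, -368.3]), np.float64(0.6))]
cone_4 [(array([460.4, 273.8]), np.float64(0.59)), (array([464.7, 272.3]), np.float64(0.53))]
pads a..d [[650.3, -141.8], [640.4, -48.3], [630.5, 45.2], [620.7, 138.6]] [94.  94.1 93.9]
pads a..d [[651.4, -143.3], [641.6, -49.8], [631.8, 43.7], [621.9, 137.1]] [94.  94.1 93.8]
sleeve top rough [[449. -94.  70.]] scene bottom [[451. -93.   0.]]
ballT [[460. 181.   5.]]
pinkA [[423.  17.   5.]]
pinkB [[340. 310.   5.]]
brown [[343. 116.   5.]]
nut [[ 454. -179.    5.]]
white [[330. 200.   5.]]
```

View pics/crop_c2.png

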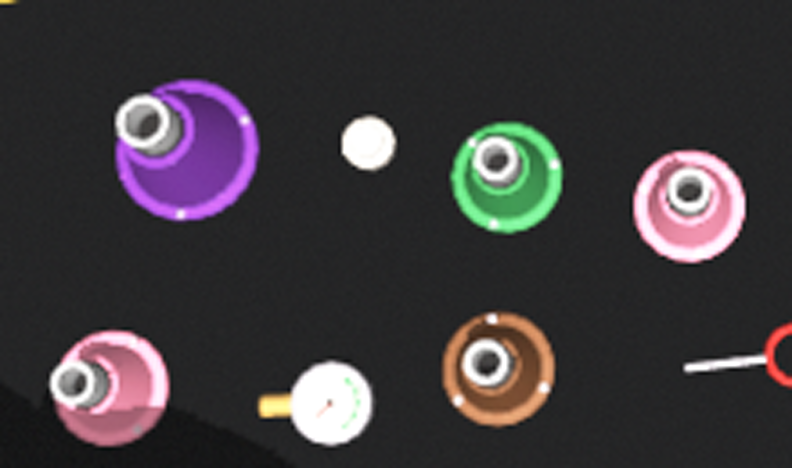

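The crop confirms it: the green cone (crop 507,178 = top 261,289) is the only green one. The two pinks and the brown are look-alikes. Next I align the tool with the rail and go over the yellow cone.

>>> {"name": "step_arm", "arguments": {
  "moves": [
    [0,[0,0,0],[0,0,0.179]],
    [0,[0,0,0],[0,0,0.179]],
    [0,[0,0,0],[0,0,0.179]],
    [0,[0,0,0],[0,0,0.179]],
    [0,[0,0,0],[0,0,0.179]],
    [0,[0,0,0],[0,0,0.178]],
    [0,[0,0,0],[0,0,0]]
  ]
}}

```text
time_s: 0.98
ee_pos: [256.9, 624.0, 227.1]
orientation: [[-0.108, 0.994, 0.0], [0.994, 0.108, -0.001], [-0.001, -0.0, -1.0]]
wrist_force: [0.3, 0.2, -0.3]
grip_width: 1.0
grip_force: 0.0
```

>>> {"name": "step_arm", "arguments": {
  "moves": [
    [0,[-0.035,0.035,0.006],[0,0,0]],
    [0,[-0.035,0.035,0.006],[0,0,0]],
    [0,[-0.035,0.035,0.006],[0,0,0]],
    [0,[-0.035,0.035,0.006],[0,0,0]],
    [0,[-0.035,0.035,0.006],[0,0,0]],
    [0,[-0.035,0.035,0.006],[0,0,0]],
    [0,[-0.035,0.035,0.006],[0,0,0]],
    [0,[-0.038,0.037,0.006],[0,0,0]],
    [0,[0,0,0],[0,0,0]],
    [0,[0,0,0],[0,0,0]]
  ]
}}

```text
time_s: 2.22
ee_pos: [567.3, 373.1, 179.2]
orientation: [[-0.11, 0.994, -0.001], [0.994, 0.11, 0.0], [0.0, -0.001, -1.0]]
wrist_force: [0.0, 0.4, 0.1]
grip_width: 1.001
grip_force: 0.0
```

```bash
cat >> h.py <<'E'
def wcast(c,s,uv,z):  # wrist fisheye -> world points on plane z
    uv=np.atleast_2d(uv).astype(float); a=(uv[:,0]-c['cx'])/c['fx']; b=(uv[:,1]-c['cy'])/c['fy']
    th=np.hypot(a,b); k=np.where(th>1e-9,np.sin(th)/np.maximum(th,1e-9),1)
    d=np.c_[a*k,b*k,np.cos(th)]; H=c['hand_eye']; R=s['orientation']
    o=R@H[:3,3]+s['ee_pos']; d=d@(R@H[:3,:3]).T
    return o+d*((z-o[2])/d[:,2])[:,None]
def rel(s,X,z=None):  # world offset -> tool axes, mm
    d=np.array([X[0]-s['ee_pos'][0],X[1]-s['ee_pos'][1],(s['ee_pos'][2] if z is None else z)-s['ee_pos'][2]])
    return (s['orientation'].T@d).round(1)
E
python3 - <<'E'
from h import *
from bench import manip
s=manip.observe(); c=manip.camera('wrist'); np.savez('pics/w1.npz',**c,**{k:s[k] for k in('ee_pos','orientation')})
cv2.imwrite('pics/w1.png',c['image'][:,:,::-1])
print(s['ee_pos'].round(1),s['orientation'].round(3).tolist(),s['q'].round(0),s['time_s'],c['hand_eye'].round(2).tolist(),c['fx'],c['cx'],c['cy'])
print(rel(s,(567.5,372),58))
E
```

```text
[567.3 373.1 179.2] [[-0.11, 0.994, -0.001], [0.994, 0.11, 0.0], [0.0, -0.001, -1.0]] [-54.  28.  21.  95. -12.  59. -23.] 2.225 [[-0.0, -0.97, -0.26, 73.1], [1.0, -0.0, 0.0, 0.18], [-0.0, -0.26, 0.97, -157.21], [0.0, 0.0, 0.0, 1.0]] 371.64829954431775 320.6876343898024 237.79874610554256
[-1.100e+00  1.000e-01  1.212e+02]
```

View pics/w1.png

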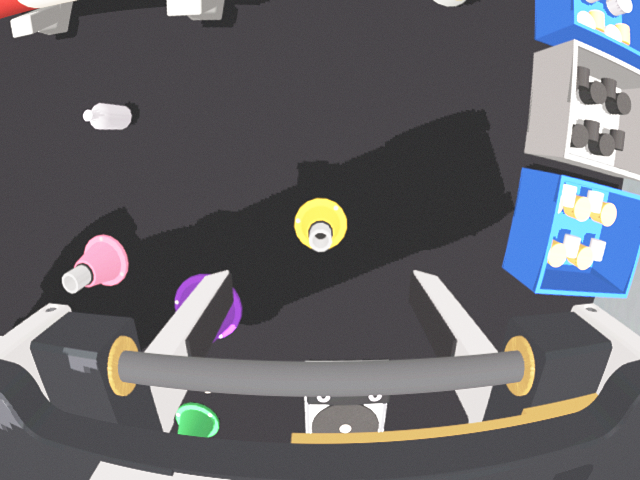

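The wrist picture shows the yellow cone at (320,224), midway between the fingers, with the violet one at (208,305). I'll fit its flange from this view, then grip it.

```bash
cat >> h.py <<'E'
def wcone(c,s,name,near,z0=0):
    h=cv2.cvtColor(c['image'],cv2.COLOR_RGB2HSV); lo,hi=HUE[name]
    k=blob(cv2.inRange(h,(lo,80,50),(hi,255,255)),near)
    r=DIM[name][0]; o=(s['orientation']@c['hand_eye'][:3,3]+s['ee_pos'])[:2]
    P=wcast(c,s,k,z0+4)[:,:2]; c0=wcast(c,s,k.mean(0),z0+6)[0,:2]
    for _ in range(4):
        v=(o-c0)/np.linalg.norm(o-c0); c0,e=circ(P[(P-c0)@v>-.3*r],r,c0)
    return c0,e
E
python3 - <<'E'
from h import *
d=dict(np.load('pics/w1.npz')); s=d
x,e=wcone(d,s,'cone_1',(320,224)); print(x,e,rel(s,x,58))
E
```

```text
[567.38283811 370.19401692] 0.5427351988885718 [ -2.9  -0.2 121.2]
```

>>> {"name": "step_arm", "arguments": {
  "moves": [
    [0,[-0.0025,0,0.015],[0,0,0]],
    [0,[0,0,0.02],[0,0,0]],
    [0,[0,0,0.02],[0,0,0]],
    [0,[0,0,0.02],[0,0,0]],
    [0,[0,0,0.02],[0,0,0]],
    [0,[0,0,0.015],[0,0,0]],
    [0,[0,0,0.01],[0,0,0]],
    [0,[0,0,0],[0,0,0]],
    [0,[0,0,0],[0,0,0]]
  ]
}}

```text
time_s: 3.4
ee_pos: [568.4, 370.4, 60.1]
orientation: [[-0.107, 0.994, 0.001], [0.994, 0.107, 0.0], [0.0, 0.001, -1.0]]
wrist_force: [0.7, -0.6, -0.0]
grip_width: 1.003
grip_force: 0.0
```

>>> {"name": "step_arm", "arguments": {
  "moves": [
    [1,[0,0,0],[0,0,0]],
    [1,[0,0,0],[0,0,0]],
    [1,[0,0,0],[0,0,0]],
    [1,[0,0,0],[0,0,0]],
    [1,[0,0,0],[0,0,0]],
    [1,[0,0,0],[0,0,0]]
  ]
}}

```text
time_s: 4.15
ee_pos: [568.0, 370.3, 59.4]
orientation: [[-0.107, 0.994, -0.0], [0.994, 0.107, -0.0], [-0.0, -0.0, -1.0]]
wrist_force: [-0.5, -0.3, -0.2]
grip_width: 0.4
grip_force: 0.0
```

>>> {"name": "step_arm", "arguments": {
  "moves": [
    [1,[0,0,0],[0,0,0]],
    [1,[0,0,0],[0,0,0]],
    [1,[0,0,0],[0,0,0]],
    [1,[0,0,0],[0,0,0]]
  ]
}}

```text
time_s: 4.65
ee_pos: [568.0, 370.3, 59.4]
orientation: [[-0.107, 0.994, -0.0], [0.994, 0.107, -0.0], [-0.0, -0.0, -1.0]]
wrist_force: [-0.2, -0.8, -1.6]
grip_width: 0.182
grip_force: 30.0
```

>>> {"name": "step_arm", "arguments": {
  "moves": [
    [1,[0,0,-0.02],[0,0,0]],
    [1,[0,0,-0.03],[0,0,0]],
    [1,[0,0,-0.04],[0,0,0]],
    [1,[0,0,-0.04],[0,0,0]],
    [1,[0,0,0],[0,0,0]]
  ]
}}

```text
time_s: 5.28
ee_pos: [569.6, 371.0, 194.3]
orientation: [[-0.106, 0.994, 0.005], [0.994, 0.106, 0.004], [0.004, 0.005, -1.0]]
wrist_force: [-0.6, 0.6, -1.4]
grip_width: 0.184
grip_force: 30.0
```

```bash
python3 - <<'E'
from h import *
from bench import manip
s=manip.observe(); print(s['ee_pos'],s['grip_width'],s['grip_force'],s['time_s'],'to pad a',rel(s,(650.9,-142.5),75))
E
```

```text
[569.63287844 371.03125748 194.29779534] 0.1843863864254874 29.985473155975342 5.275 to pad a [-519.7   25.6  117.6]
```

>>> {"name": "step_arm", "arguments": {
  "moves": [
    [1,[-0.03,0.002,0],[0,0,0]],
    [1,[-0.06,0.003,0],[0,0,0]],
    [1,[-0.06,0.003,0],[0,0,0]],
    [1,[-0.06,0.003,0],[0,0,0]],
    [1,[-0.06,0.003,0],[0,0,0]],
    [1,[-0.06,0.003,0],[0,0,0]],
    [1,[-0.06,0.003,0],[0,0,0]],
    [1,[-0.06,0.003,0.01],[0,0,0]],
    [1,[-0.04,0.003,0.01],[0,0,0]],
    [1,[-0.03,0.002,0.01],[0,0,0]]
  ]
}}

```text
time_s: 6.52
ee_pos: [651.0, -146.1, 159.3]
orientation: [[-0.105, 0.994, -0.0], [0.994, 0.105, -0.0], [-0.0, -0.0, -1.0]]
wrist_force: [0.2, 0.5, -1.2]
grip_width: 0.182
grip_force: 30.0
```

>>> {"name": "step_arm", "arguments": {
  "moves": [
    [1,[0,0,0],[0,0,0]],
    [1,[0,0,0],[0,0,0]],
    [1,[0,0,0],[0,0,0]]
  ]
}}

```text
time_s: 6.9
ee_pos: [651.5, -142.4, 159.8]
orientation: [[-0.108, 0.994, 0.0], [0.994, 0.108, 0.0], [0.0, 0.0, -1.0]]
wrist_force: [0.1, -0.0, -0.5]
grip_width: 0.187
grip_force: 30.0
```

```bash
cat >> h.py <<'E'
def wdot(c,s,X,z=15,R=90,hi=170,w=26):  # refine white dot(s) nearest the predicted pixel of world point X
    H=c['hand_eye']; Rt=s['orientation']; p=Rt.T@(np.r_[X,z]-s['ee_pos']); p=H[:3,:3].T@(p-H[:3,3])
    th=np.arctan2(np.hypot(p[0],p[1]),p[2]); ph=np.arctan2(p[1],p[0]); u=np.array([c['cx']+c['fx']*th*np.cos(ph),c['cy']+c['fy']*th*np.sin(ph)])
    g=cv2.cvtColor(c['image'],cv2.COLOR_RGB2GRAY); n,l,st,ce=cv2.connectedComponentsWithStats((g>hi).astype(np.uint8))
    ok=[i for i in range(1,n) if 5<st[i,4]<120 and np.hypot(*(ce[i]-u))<w]
    return u,[(ce[i].round(1).tolist(),wcast(c,s,ce[i],z)[0,:2].round(1).tolist(),int(st[i,4])) for i in ok]
E
python3 - <<'E'
from h import *
from bench import manip
s=manip.observe(); c=manip.camera('wrist'); np.savez('pics/w2.npz',**c,**{k:s[k] for k in('ee_pos','orientation')})
cv2.imwrite('pics/w2.png',c['image'][:,:,::-1])
print(s['ee_pos'],s['orientation'].round(3).tolist(),s['time_s'],'to pad a',rel(s,(650.9,-142.5),76))
for P in ((650.9,-142.5),(641,-49),(631.2,44.5),(621.3,137.9)): print(wdot(c,s,P))
E
```

```text
[ 651.53590438 -142.40766694  159.82891267] [[-0.108, 0.994, 0.0], [0.994, 0.108, 0.0], [0.0, 0.0, -1.0]] 6.9 to pad a [-0.1 -0.7 83.8]
(array([319.55200285, 229.65784677]), [])
(array([319.8355751 , 115.71391735]), [])
(array([320.30138601,   6.30009442]), [])
(array([320.62135244, -83.39390973]), [])
```

View pics/w2.png

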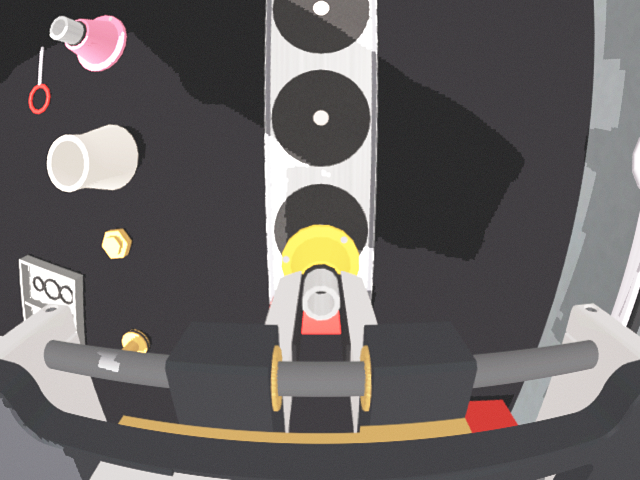

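The wrist view shows the dots of pad_b at (320,118) and pad_c at (321,8), with the held yellow flange centred at (321,262) over pad_a. I'll refine the dot positions and the held cone's offset.

```bash
sed -i 's/<st\[i,4\]<120/<st[i,4]<500/' h.py; python3 - <<'E'
from h import *
d=dict(np.load('pics/w2.npz'))
for P in ((641,-49),(631.2,44.5)): print(wdot(d,d,P))
for z in (98,100,102):
  x,e=wcone(d,d,'cone_1',(320,262),z); print('held',x.round(1),e.round(2),rel(d,x))
E
```

```text
(array([319.8355751 , 115.71391735]), [([320.6, 117.3], [641.7, -50.2], 185)])
(array([320.30138601,   6.30009442]), [([320.8, 7.7], [631.7, 43.3], 195)])
held [ 651.6 -142.4] 0.77 [0.  0.1 0. ]
held [ 651.6 -142. ] 1.0 [0.4 0.2 0. ]
held [ 651.7 -141.7] 1.22 [0.7 0.2 0. ]
```

>>> {"name": "step_arm", "arguments": {
  "moves": [
    [1,[-0.001,0,0.015],[0,0,0]],
    [1,[0,0,0.02],[0,0,0]],
    [1,[0,0,0.02],[0,0,0]],
    [1,[0,0,0.015],[0,0,0]],
    [1,[0,0,0.01],[0,0,0]],
    [1,[0,0,0.003],[0,0,0]],
    [1,[0,0,0],[0,0,0]],
    [1,[0,0,0],[0,0,0]],
    [1,[0,0,0],[0,0,0]]
  ]
}}

```text
time_s: 8.07
ee_pos: [651.7, -144.7, 77.0]
orientation: [[-0.107, 0.994, 0.001], [0.994, 0.107, -0.0], [-0.0, 0.001, -1.0]]
wrist_force: [-0.0, 0.0, 0.4]
grip_width: 0.182
grip_force: 30.0
```

>>> {"name": "step_arm", "arguments": {
  "moves": [
    [1,[0.0005,0,0.001],[0,0,0]],
    [1,[0,0,0.001],[0,0,0]],
    [1,[0,0,0],[0,0,0]],
    [1,[0,0,0],[0,0,0]]
  ]
}}

```text
time_s: 8.57
ee_pos: [651.4, -144.3, 74.5]
orientation: [[-0.107, 0.994, -0.0], [0.994, 0.107, -0.0], [-0.0, -0.0, -1.0]]
wrist_force: [0.5, 0.4, -1.1]
grip_width: 0.185
grip_force: 30.0
```

>>> {"name": "step_arm", "arguments": {
  "moves": [
    [1,[0.0006,0,0.0006],[0,0,0]],
    [1,[0,0,0],[0,0,0]],
    [1,[0,0,0],[0,0,0]]
  ]
}}

```text
time_s: 8.95
ee_pos: [651.3, -144.1, 74.3]
orientation: [[-0.106, 0.994, 0.0], [0.994, 0.106, -0.0], [-0.0, 0.0, -1.0]]
wrist_force: [-1.3, -1.5, 5.5]
grip_width: 0.187
grip_force: 30.0
```

>>> {"name": "step_arm", "arguments": {
  "moves": [
    [0.5,[0,0,0],[0,0,0]],
    [0.5,[0,0,0],[0,0,0]],
    [0.5,[0,0,0],[0,0,0]],
    [0.5,[0,0,0],[0,0,0]],
    [0.5,[0,0,-0.01],[0,0,0]],
    [0.5,[0,0,-0.03],[0,0,0]],
    [0.5,[0,0,-0.04],[0,0,0]],
    [0.5,[0,0,-0.045],[0,0,0]]
  ]
}}

```text
time_s: 9.95
ee_pos: [651.1, -143.7, 200.5]
orientation: [[-0.107, 0.994, -0.0], [0.994, 0.107, -0.0], [-0.0, -0.0, -1.0]]
wrist_force: [1.0, 1.1, 0.6]
grip_width: 0.498
grip_force: 0.0
```

>>> {"name": "step_arm", "arguments": {
  "moves": [
    [0.5,[0.03,-0.01,0],[0,0,0]],
    [0.5,[0.055,-0.018,0],[0,0,0]],
    [0.5,[0.055,-0.018,0],[0,0,0]],
    [0.5,[0.055,-0.018,0],[0,0,0]],
    [0.5,[0.055,-0.018,0],[0,0,0]],
    [0.5,[0.055,-0.018,0],[0,0,0]],
    [0.5,[0.055,-0.018,0],[0,0,0]],
    [0.5,[0.045,-0.015,0],[0,0,0]],
    [0.5,[0.03,-0.01,0],[0,0,0]],
    [0.5,[0,0,0],[0,0,0]]
  ]
}}

```text
time_s: 11.2
ee_pos: [461.7, 275.9, 199.5]
orientation: [[-0.11, 0.994, 0.0], [0.994, 0.11, 0.001], [0.001, 0.0, -1.0]]
wrist_force: [-0.8, -0.3, -0.2]
grip_width: 0.502
grip_force: 0.0
```

>>> {"name": "step_arm", "arguments": {
  "moves": [
    [0.5,[0,0,0],[0,0,0]],
    [0.5,[0,0,0],[0,0,0]]
  ]
}}

```text
time_s: 11.45
ee_pos: [463.3, 272.5, 199.1]
orientation: [[-0.105, 0.994, 0.0], [0.994, 0.105, -0.0], [-0.0, 0.0, -1.0]]
wrist_force: [0.7, 0.2, 0.4]
grip_width: 0.501
grip_force: 0.0
```

```bash
cat > look.py <<'E'
import sys
from h import *
from bench import manip
def look(tag,name,X,z):
    s=manip.observe(); c=manip.camera('wrist'); np.savez(f'pics/{tag}.npz',**c,**{k:s[k] for k in('ee_pos','orientation')})
    H=c['hand_eye']; p=s['orientation'].T@(np.r_[X,3]-s['ee_pos']); p=H[:3,:3].T@(p-H[:3,3])
    th=np.arctan2(np.hypot(p[0],p[1]),p[2]); ph=np.arctan2(p[1],p[0]); u=[c['cx']+c['fx']*th*np.cos(ph),c['cy']+c['fy']*th*np.sin(ph)]
    x,e=wcone(c,s,name,u); print(name,'pos',s['ee_pos'].round(1),'t',s['time_s'],'pix',np.round(u),'found',x.round(1),e.round(2),'move',rel(s,x,z),'by fixed cams',rel(s,X,z))
if __name__=='__main__': look(sys.argv[1],sys.argv[2],[float(sys.argv[3]),float(sys.argv[4])],float(sys.argv[5]))
E
python3 look.py w3 cone_4 463 273 93
```

```text
cone_4 pos [463.3 272.5 199.1] t 11.45 pix [320. 217.] found [461.8 272.8] 0.34 move [  0.4  -1.5 106.1] by fixed cams [  0.5  -0.3 106.1]
```

>>> {"name": "step_arm", "arguments": {
  "moves": [
    [0.5,[0.0004,-0.001,0.015],[0,0,0]],
    [0.5,[0,0,0.025],[0,0,0]],
    [0.5,[0,0,0.025],[0,0,0]],
    [0.5,[0,0,0.02],[0,0,0]],
    [0.5,[0,0,0.015],[0,0,0]],
    [0.5,[0,0,0.006],[0,0,0]],
    [0.5,[0,0,0],[0,0,0]],
    [0.5,[0,0,0],[0,0,0]]
  ]
}}

```text
time_s: 12.5
ee_pos: [462.0, 274.1, 93.4]
orientation: [[-0.107, 0.994, 0.001], [0.994, 0.107, 0.001], [0.001, 0.001, -1.0]]
wrist_force: [0.3, -0.1, 0.0]
grip_width: 0.497
grip_force: 0.0
```

>>> {"name": "step_arm", "arguments": {
  "moves": [
    [1,[0,0,0],[0,0,0]],
    [1,[0,0,0],[0,0,0]],
    [1,[0,0,0],[0,0,0]],
    [1,[0,0,0],[0,0,0]],
    [1,[0,0,0],[0,0,0]]
  ]
}}

```text
time_s: 13.12
ee_pos: [461.7, 274.0, 93.0]
orientation: [[-0.107, 0.994, 0.0], [0.994, 0.107, 0.0], [0.0, 0.0, -1.0]]
wrist_force: [-1.4, 0.4, 4.6]
grip_width: 0.248
grip_force: 30.0
```

>>> {"name": "step_arm", "arguments": {
  "moves": [
    [1,[0,0,-0.015],[0,0,0]],
    [1,[0,0,-0.025],[0,0,0]],
    [1,[0,0,-0.025],[0,0,0]],
    [1,[-0.02,0.02,-0.01],[0,0,0]],
    [1,[-0.032,0.03,0],[0,0,0]],
    [1,[-0.032,0.03,0],[0,0,0]],
    [1,[-0.032,0.03,0],[0,0,0]],
    [1,[-0.022,0.022,0],[0,0,0]],
    [1,[-0.014,0.013,0],[0,0,0]],
    [1,[0,0,0],[0,0,0]]
  ]
}}

```text
time_s: 14.38
ee_pos: [622.5, 137.4, 168.1]
orientation: [[-0.105, 0.994, 0.0], [0.994, 0.105, -0.0], [-0.0, 0.0, -1.0]]
wrist_force: [-0.4, 0.4, -1.2]
grip_width: 0.246
grip_force: 30.0
```

>>> {"name": "step_arm", "arguments": {
  "moves": [
    [1,[0,0,0],[0,0,0]],
    [1,[0,0,0],[0,0,0]],
    [1,[0,0,0],[0,0,0]]
  ]
}}

```text
time_s: 14.75
ee_pos: [621.7, 138.9, 168.0]
orientation: [[-0.108, 0.994, -0.0], [0.994, 0.108, 0.0], [0.0, -0.0, -1.0]]
wrist_force: [-0.3, -0.9, -1.3]
grip_width: 0.247
grip_force: 30.0
```

```bash
cat > held.py <<'E'
import sys
from h import *
from bench import manip
PAD=dict(a=(651.4,-143.4),b=(641.4,-49.7),c=(631.5,43.8),d=(621.6,137.3))
tag,name,pad,g=sys.argv[1:5]; g=float(g)  # g: TCP height above the cone's base
s=manip.observe(); c=manip.camera('wrist'); np.savez(f'pics/{tag}.npz',**c,**{k:s[k] for k in('ee_pos','orientation')})
h=cv2.cvtColor(c['image'],cv2.COLOR_RGB2HSV)
x,e=wcone(c,s,name,(320,262),s['ee_pos'][2]-g)
print('pos',s['ee_pos'].round(1),'t',s['time_s'],'held at tool',rel(s,x),e.round(2),'TCP->pad',rel(s,PAD[pad],15+g),'force',s['wrist_force'].round(1))
for k,P in PAD.items(): print(k,wdot(c,s,P)[1])
E
python3 held.py w4 cone_4 d 93
```

```text
pos [621.7 138.9 168. ] t 14.75 held at tool [-1.8  0.1 -0. ] 0.4 TCP->pad [-1.6 -0.3 60. ] force [-0.3 -0.9 -1.3]
a []
b [([320.0, 403.0], [641.7, -50.2], 114)]
c []
d []
```

>>> {"name": "step_arm", "arguments": {
  "moves": [
    [1,[0,0,0.01],[0,0,0]],
    [1,[0,0,0.018],[0,0,0]],
    [1,[0,0,0.015],[0,0,0]],
    [1,[0,0,0.01],[0,0,0]],
    [1,[0,0,0.005],[0,0,0]],
    [1,[0,0,0],[0,0,0]],
    [1,[0,0,0],[0,0,0]],
    [1,[0,0,0],[0,0,0]]
  ]
}}

```text
time_s: 15.8
ee_pos: [622.3, 138.3, 110.3]
orientation: [[-0.107, 0.994, 0.001], [0.994, 0.107, 0.0], [0.0, 0.001, -1.0]]
wrist_force: [0.5, -0.6, -1.2]
grip_width: 0.248
grip_force: 30.0
```

>>> {"name": "step_arm", "arguments": {
  "moves": [
    [1,[0,0,0.001],[0,0,0]],
    [1,[0,0,0],[0,0,0]],
    [1,[0,0,0],[0,0,0]]
  ]
}}

```text
time_s: 16.18
ee_pos: [622.1, 138.3, 108.9]
orientation: [[-0.107, 0.994, -0.0], [0.994, 0.107, 0.0], [0.0, -0.0, -1.0]]
wrist_force: [-0.1, 0.4, -0.8]
grip_width: 0.246
grip_force: 30.0
```

>>> {"name": "step_arm", "arguments": {
  "moves": [
    [1,[0,-0.0004,0.0006],[0,0,0]],
    [1,[0,0,0],[0,0,0]],
    [1,[0,0,0],[0,0,0]]
  ]
}}

```text
time_s: 16.55
ee_pos: [621.7, 138.2, 108.3]
orientation: [[-0.107, 0.994, -0.0], [0.994, 0.107, -0.0], [-0.0, -0.0, -1.0]]
wrist_force: [0.1, -0.3, -1.6]
grip_width: 0.247
grip_force: 30.0
```

>>> {"name": "step_arm", "arguments": {
  "moves": [
    [1,[0,0,0.0005],[0,0,0]],
    [1,[0,0,0],[0,0,0]],
    [1,[0,0,0],[0,0,0]]
  ]
}}

```text
time_s: 16.92
ee_pos: [621.7, 138.2, 108.1]
orientation: [[-0.107, 0.994, 0.0], [0.994, 0.107, 0.0], [0.0, 0.0, -1.0]]
wrist_force: [-2.9, 0.5, 4.9]
grip_width: 0.248
grip_force: 30.0
```

>>> {"name": "step_arm", "arguments": {
  "moves": [
    [0.5,[0,0,0],[0,0,0]],
    [0.5,[0,0,0],[0,0,0]],
    [0.5,[0,0,0],[0,0,0]],
    [0.5,[0,0,-0.01],[0,0,0]],
    [0.5,[0,0,-0.03],[0,0,0]],
    [0.5,[0,0,-0.035],[0,0,0]],
    [0.5,[0,-0.02,0],[0,0,0]],
    [0.5,[-0.004,-0.04,0],[0,0,0]],
    [0.5,[-0.005,-0.04,0],[0,0,0]],
    [0.5,[0,-0.04,0],[0,0,0]]
  ]
}}

```text
time_s: 18.18
ee_pos: [482.4, 113.8, 183.3]
orientation: [[-0.106, 0.994, 0.001], [0.994, 0.106, 0.0], [0.0, 0.001, -1.0]]
wrist_force: [1.0, -0.2, 0.9]
grip_width: 0.501
grip_force: 0.0
```

>>> {"name": "step_arm", "arguments": {
  "moves": [
    [0.5,[0,-0.025,0],[0,0,0]],
    [0.5,[0,-0.015,0],[0,0,0]],
    [0.5,[0,0,0],[0,0,0]],
    [0.5,[0,0,0],[0,0,0]],
    [0.5,[0,0,0],[0,0,0]]
  ]
}}

```text
time_s: 18.8
ee_pos: [444.4, 110.1, 182.7]
orientation: [[-0.106, 0.994, 0.0], [0.994, 0.106, -0.0], [-0.0, 0.0, -1.0]]
wrist_force: [0.4, 0.2, -0.5]
grip_width: 0.499
grip_force: 0.0
```

```bash
python3 look.py w5 cone_2 443.5 110 70
```

```text
cone_2 pos [444.4 110.1 182.7] t 18.8 pix [319. 221.] found [442.7 108.5] 0.39 move [ -1.3  -1.9 112.7] by fixed cams [ 1.000e-01 -9.000e-01  1.127e+02]
```

>>> {"name": "step_arm", "arguments": {
  "moves": [
    [0.5,[-0.001,-0.001,0.015],[0,0,0]],
    [0.5,[0,0,0.025],[0,0,0]],
    [0.5,[0,0,0.025],[0,0,0]],
    [0.5,[0,0,0.025],[0,0,0]],
    [0.5,[0,0,0.015],[0,0,0]],
    [0.5,[0,0,0.007],[0,0,0]],
    [0.5,[0,0,0],[0,0,0]],
    [0.5,[0,0,0],[0,0,0]]
  ]
}}

```text
time_s: 19.85
ee_pos: [443.2, 109.1, 71.3]
orientation: [[-0.107, 0.994, 0.001], [0.994, 0.107, 0.0], [0.0, 0.001, -1.0]]
wrist_force: [-0.2, 0.2, 0.1]
grip_width: 0.501
grip_force: 0.0
```

>>> {"name": "step_arm", "arguments": {
  "moves": [
    [1,[0,0,0],[0,0,0]],
    [1,[0,0,0],[0,0,0]],
    [1,[0,0,0],[0,0,0]],
    [1,[0,0,0],[0,0,0]],
    [1,[0,0,0],[0,0,0]]
  ]
}}

```text
time_s: 20.48
ee_pos: [442.8, 109.0, 70.8]
orientation: [[-0.107, 0.994, 0.0], [0.994, 0.107, 0.0], [0.0, 0.0, -1.0]]
wrist_force: [-1.5, 0.5, 3.2]
grip_width: 0.205
grip_force: 30.0
```

>>> {"name": "step_arm", "arguments": {
  "moves": [
    [1,[0,0,-0.015],[0,0,0]],
    [1,[0,0,-0.025],[0,0,0]],
    [1,[0,0,-0.03],[0,0,0]],
    [1,[-0.02,0.02,-0.01],[0,0,0]],
    [1,[-0.036,0.036,0],[0,0,0]],
    [1,[-0.036,0.036,0],[0,0,0]],
    [1,[-0.036,0.036,0],[0,0,0]],
    [1,[-0.031,0.032,0],[0,0,0]],
    [1,[-0.02,0.02,0],[0,0,0]],
    [1,[0,0,0],[0,0,0]]
  ]
}}

```text
time_s: 21.72
ee_pos: [641.7, -51.7, 151.4]
orientation: [[-0.104, 0.995, 0.0], [0.995, 0.104, -0.001], [-0.001, 0.0, -1.0]]
wrist_force: [-0.1, 0.2, -1.2]
grip_width: 0.208
grip_force: 30.0
```

>>> {"name": "step_arm", "arguments": {
  "moves": [
    [1,[0,0,0],[0,0,0]],
    [1,[0,0,0],[0,0,0]],
    [1,[0,0,0],[0,0,0]]
  ]
}}

```text
time_s: 22.1
ee_pos: [640.6, -49.1, 151.1]
orientation: [[-0.108, 0.994, 0.0], [0.994, 0.108, 0.0], [0.0, 0.0, -1.0]]
wrist_force: [0.4, 0.2, -1.0]
grip_width: 0.206
grip_force: 30.0
```

```bash
python3 held.py w6 cone_2 b 70.8
```

```text
pos [640.6 -49.1 151.1] t 22.1 held at tool [-0.3 -0.2 -0. ] 0.7 TCP->pad [-0.7  0.8 65.3] force [ 0.4  0.2 -1. ]
a []
b []
c [([321.8, 116.6], [631.7, 43.2], 197)]
d []
```

Adjust by -0.5, +0.6 mm and lower 64 mm.

>>> {"name": "step_arm", "arguments": {
  "moves": [
    [1,[-0.0005,0.0006,0.012],[0,0,0]],
    [1,[0,0,0.02],[0,0,0]],
    [1,[0,0,0.017],[0,0,0]],
    [1,[0,0,0.01],[0,0,0]],
    [1,[0,0,0.005],[0,0,0]],
    [1,[0,0,0],[0,0,0]],
    [1,[0,0,0],[0,0,0]],
    [1,[0,0,0],[0,0,0]]
  ]
}}

```text
time_s: 23.15
ee_pos: [641.8, -50.2, 87.1]
orientation: [[-0.107, 0.994, 0.001], [0.994, 0.107, -0.0], [-0.0, 0.001, -1.0]]
wrist_force: [-0.1, -0.0, -0.3]
grip_width: 0.209
grip_force: 30.0
```

>>> {"name": "step_arm", "arguments": {
  "moves": [
    [1,[0,0,0.001],[0,0,0]],
    [1,[0,0,0],[0,0,0]],
    [1,[0,0,0],[0,0,0]]
  ]
}}

```text
time_s: 23.52
ee_pos: [641.5, -50.3, 85.8]
orientation: [[-0.107, 0.994, -0.0], [0.994, 0.107, -0.0], [-0.0, -0.0, -1.0]]
wrist_force: [-0.7, 0.5, 0.2]
grip_width: 0.206
grip_force: 30.0
```

>>> {"name": "step_arm", "arguments": {
  "moves": [
    [1,[0.0004,0,0.0004],[0,0,0]],
    [1,[0,0,0],[0,0,0]],
    [1,[0,0,0],[0,0,0]]
  ]
}}

```text
time_s: 23.9
ee_pos: [641.5, -50.2, 85.7]
orientation: [[-0.106, 0.994, 0.0], [0.994, 0.106, -0.0], [-0.0, 0.0, -1.0]]
wrist_force: [-1.6, -1.1, 5.2]
grip_width: 0.209
grip_force: 30.0
```

>>> {"name": "step_arm", "arguments": {
  "moves": [
    [0.5,[0,0,0],[0,0,0]],
    [0.5,[0,0,0],[0,0,0]],
    [0.5,[0,0,0],[0,0,0]],
    [0.5,[0,0,0],[0,0,0]],
    [0.5,[0,0,-0.01],[0,0,0]],
    [0.5,[0,0,-0.03],[0,0,0]],
    [0.5,[0,0,-0.035],[0,0,0]],
    [0.5,[0,0,-0.03],[0,0,0]]
  ]
}}

```text
time_s: 24.9
ee_pos: [641.6, -50.0, 192.4]
orientation: [[-0.106, 0.994, 0.001], [0.994, 0.106, 0.0], [-0.0, 0.001, -1.0]]
wrist_force: [0.4, -0.3, -0.8]
grip_width: 0.497
grip_force: 0.0
```

>>> {"name": "step_arm", "arguments": {
  "moves": [
    [0.5,[-0.025,-0.008,0],[0,0,0]],
    [0.5,[-0.05,-0.015,0],[0,0,0]],
    [0.5,[-0.05,-0.015,0],[0,0,0]],
    [0.5,[-0.05,-0.015,0],[0,0,0]],
    [0.5,[-0.05,-0.015,0],[0,0,0]],
    [0.5,[-0.05,-0.015,0],[0,0,0]],
    [0.5,[-0.034,-0.012,0],[0,0,0]],
    [0.5,[0,0,0],[0,0,0]],
    [0.5,[0,0,0],[0,0,0]],
    [0.5,[0,0,0],[0,0,0]]
  ]
}}

```text
time_s: 26.15
ee_pos: [580.7, -365.8, 190.6]
orientation: [[-0.109, 0.994, 0.0], [0.994, 0.109, 0.0], [0.0, 0.0, -1.0]]
wrist_force: [-0.3, -0.6, -0.7]
grip_width: 0.502
grip_force: 0.0
```

```bash
python3 look.py w7 cone_3 580 -368 81.5
```

```text
cone_3 pos [ 580.7 -365.8  190.6] t 26.15 pix [319. 221.] found [ 579.8 -370. ] 0.57 move [ -4.1  -1.3 109.1] by fixed cams [ -2.1  -1.  109.1]
```

>>> {"name": "step_arm", "arguments": {
  "moves": [
    [0.5,[-0.003,-0.001,0.015],[0,0,0]],
    [0.5,[0,0,0.025],[0,0,0]],
    [0.5,[0,0,0.025],[0,0,0]],
    [0.5,[0,0,0.022],[0,0,0]],
    [0.5,[0,0,0.015],[0,0,0]],
    [0.5,[0,0,0.007],[0,0,0]],
    [0.5,[0,0,0],[0,0,0]],
    [0.5,[0,0,0],[0,0,0]]
  ]
}}

```text
time_s: 27.2
ee_pos: [579.7, -370.6, 82.1]
orientation: [[-0.107, 0.994, 0.001], [0.994, 0.107, -0.0], [-0.001, 0.001, -1.0]]
wrist_force: [-0.0, 0.1, 0.1]
grip_width: 0.5
grip_force: 0.0
```

>>> {"name": "step_arm", "arguments": {
  "moves": [
    [1,[0,0,0],[0,0,0]],
    [1,[0,0,0],[0,0,0]],
    [1,[0,0,0],[0,0,0]],
    [1,[0,0,0],[0,0,0]],
    [1,[0,0,0],[0,0,0]]
  ]
}}

```text
time_s: 27.82
ee_pos: [579.5, -370.3, 81.5]
orientation: [[-0.107, 0.994, 0.0], [0.994, 0.107, -0.0], [-0.0, 0.0, -1.0]]
wrist_force: [-0.1, 0.8, 2.8]
grip_width: 0.228
grip_force: 30.0
```

>>> {"name": "step_arm", "arguments": {
  "moves": [
    [1,[0,0,-0.015],[0,0,0]],
    [1,[0,0,-0.03],[0,0,0]],
    [1,[0,0,-0.04],[0,0,0]],
    [1,[0,0,-0.03],[0,0,0]],
    [1,[0.03,0.007,0],[0,0,0]],
    [1,[0.05,0.012,0],[0,0,0]],
    [1,[0.055,0.013,0],[0,0,0]],
    [1,[0.055,0.013,0],[0,0,0]],
    [1,[0.055,0.013,0],[0,0,0]],
    [1,[0.055,0.013,0],[0,0,0]]
  ]
}}

```text
time_s: 29.08
ee_pos: [617.9, -62.8, 197.4]
orientation: [[-0.106, 0.994, 0.001], [0.994, 0.106, 0.0], [0.0, 0.001, -1.0]]
wrist_force: [1.1, 0.2, -1.4]
grip_width: 0.228
grip_force: 30.0
```

>>> {"name": "step_arm", "arguments": {
  "moves": [
    [1,[0.05,0.012,0],[0,0,0]],
    [1,[0.035,0.008,0],[0,0,0]],
    [1,[0.021,0.005,0],[0,0,0]],
    [1,[0,0,0.015],[0,0,0]],
    [1,[0,0,0.015],[0,0,0]],
    [1,[0,0,0],[0,0,0]],
    [1,[0,0,0],[0,0,0]],
    [1,[0,0,0],[0,0,0]]
  ]
}}

```text
time_s: 30.08
ee_pos: [631.7, 43.1, 166.8]
orientation: [[-0.106, 0.994, 0.001], [0.994, 0.106, 0.0], [-0.0, 0.001, -1.0]]
wrist_force: [-0.7, 0.7, -0.7]
grip_width: 0.225
grip_force: 30.0
```

```bash
python3 held.py w8 cone_3 c 81.5
```

```text
pos [631.7  43.1 166.8] t 30.075 held at tool [0.4 0.2 0. ] 0.49 TCP->pad [ 0.7 -0.2 70.3] force [-0.7  0.7 -0.7]
a []
b []
c [([297.0, 218.0], [611.1, 49.4], 37)]
d []
```

>>> {"name": "step_arm", "arguments": {
  "moves": [
    [1,[0.0004,0,0.012],[0,0,0]],
    [1,[0,0,0.02],[0,0,0]],
    [1,[0,0,0.02],[0,0,0]],
    [1,[0,0,0.012],[0,0,0]],
    [1,[0,0,0.005],[0,0,0]],
    [1,[0,0,0],[0,0,0]],
    [1,[0,0,0],[0,0,0]],
    [1,[0,0,0],[0,0,0]]
  ]
}}

```text
time_s: 31.12
ee_pos: [631.5, 44.0, 97.6]
orientation: [[-0.107, 0.994, 0.0], [0.994, 0.107, 0.0], [0.0, 0.0, -1.0]]
wrist_force: [0.9, 0.4, -0.9]
grip_width: 0.229
grip_force: 30.0
```

>>> {"name": "step_arm", "arguments": {
  "moves": [
    [1,[0,0,0.001],[0,0,0]],
    [1,[0,0,0],[0,0,0]],
    [1,[0,0,0],[0,0,0]]
  ]
}}

```text
time_s: 31.5
ee_pos: [631.4, 44.0, 96.4]
orientation: [[-0.107, 0.994, -0.0], [0.994, 0.107, -0.0], [-0.0, -0.0, -1.0]]
wrist_force: [0.7, -0.2, 0.4]
grip_width: 0.231
grip_force: 30.0
```

>>> {"name": "step_arm", "arguments": {
  "moves": [
    [1,[0,0,0.0003],[0,0,0]],
    [1,[0,0,0],[0,0,0]],
    [0.5,[0,0,0],[0,0,0]],
    [0.5,[0,0,0],[0,0,0]],
    [0.5,[0,0,0],[0,0,0]],
    [0.5,[0,0,0],[0,0,0]],
    [0.5,[0,0,-0.01],[0,0,0]],
    [0.5,[0,0,-0.03],[0,0,0]],
    [0.5,[0,0,-0.045],[0,0,0]]
  ]
}}

```text
time_s: 32.62
ee_pos: [630.8, 43.9, 181.7]
orientation: [[-0.107, 0.994, -0.002], [0.994, 0.107, -0.001], [-0.0, -0.002, -1.0]]
wrist_force: [-0.2, -0.2, 1.2]
grip_width: 0.501
grip_force: 0.0
```

>>> {"name": "step_arm", "arguments": {
  "moves": [
    [0.2,[-0.01,-0.015,0],[0,0,0]],
    [0.2,[-0.02,-0.035,0],[0,0,0]],
    [0.2,[-0.025,-0.04,0],[0,0,0]],
    [0.2,[-0.025,-0.04,0],[0,0,0]],
    [0.2,[-0.02,-0.035,0],[0,0,0]],
    [0.2,[-0.017,-0.03,0],[0,0,0]],
    [0.2,[0,0,0],[0,0,0]],
    [0.2,[0,0,0],[0,0,0]],
    [0.2,[0,0,0],[0,0,0]]
  ]
}}

```text
time_s: 33.75
ee_pos: [450.5, -92.7, 181.0]
orientation: [[-0.108, 0.994, -0.0], [0.994, 0.108, -0.0], [-0.0, -0.0, -1.0]]
wrist_force: [-0.6, -0.2, -0.9]
grip_width: 0.802
grip_force: 0.0
```

```bash
python3 - <<'E'
from h import *
from bench import manip
s=manip.observe(); c=manip.camera('wrist'); np.savez('pics/w9.npz',**c,**{k:s[k] for k in('ee_pos','orientation')})
cv2.imwrite('pics/w9.png',c['image'][:,:,::-1]); print(s['ee_pos'].round(1),s['time_s'],s['grip_width'],rel(s,(450,-93.5),70.5))
E
```

```text
[450.5 -92.7 181. ] 33.75 0.8016291226507405 [ -0.7  -0.6 110.5]
```

View pics/w9.png

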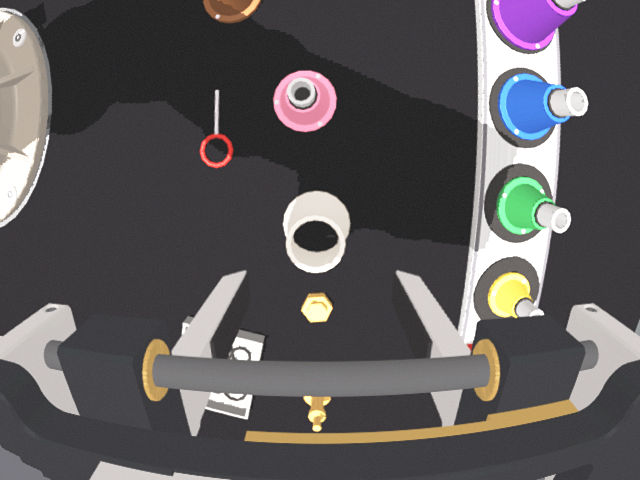

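The sleeve stands wide end down, base around (316,225) and mouth at (316,240). All four cones stand on the pads at the right. Now I'll fit the sleeve's base and top rings.

```bash
python3 - <<'E'
from h import *
d=dict(np.load('pics/w9.npz'))
h=cv2.cvtColor(d['image'],cv2.COLOR_RGB2HSV); m=cv2.inRange(h,(0,0,120),(179,70,255))
k=blob(m,(316,235)); print(cv2.boundingRect(k))
o=(d['orientation']@d['hand_eye'][:3,3]+d['ee_pos'])[:2]
for z,r,sg in ((0,31,1),(70,22.5,-1)):
    P=wcast(d,d,k,z)[:,:2]; c0=np.array([450,-93.5])
    for _ in range(5):
        v=(o-c0)/np.linalg.norm(o-c0); c0,e=circ(P[(P-c0)@v*sg>.2*r],r,c0)
    print(z,c0.round(1),e.round(2),rel(d,c0,70.5))
E
```

```text
(282, 191, 69, 82)
0 [446.7 -96.3] 0.21 [ -3.1  -4.2 110.5]
70 [446.9 -96.2] 0.2 [ -3.1  -4.  110.5]
```

>>> {"name": "step_arm", "arguments": {
  "moves": [
    [0.2,[-0.003,-0.004,0.015],[0,0,0]],
    [0.2,[0,0,0.025],[0,0,0]],
    [0.2,[0,0,0.025],[0,0,0]],
    [0.2,[0,0,0.022],[0,0,0]],
    [0.2,[0,0,0.015],[0,0,0]],
    [0.2,[0,0,0.008],[0,0,0]],
    [0.2,[0,0,0],[0,0,0]],
    [0.2,[0,0,0],[0,0,0]],
    [0.2,[0,0,0],[0,0,0]]
  ]
}}

```text
time_s: 34.92
ee_pos: [446.7, -96.5, 71.6]
orientation: [[-0.107, 0.994, 0.001], [0.994, 0.107, 0.0], [0.0, 0.001, -1.0]]
wrist_force: [-0.0, -0.6, 0.5]
grip_width: 0.801
grip_force: 0.0
```

>>> {"name": "step_arm", "arguments": {
  "moves": [
    [1,[0,0,0],[0,0,0]],
    [1,[0,0,0],[0,0,0]],
    [1,[0,0,0],[0,0,0]],
    [1,[0,0,0],[0,0,0]],
    [1,[0,0,0],[0,0,0]]
  ]
}}

```text
time_s: 35.55
ee_pos: [446.4, -96.6, 71.1]
orientation: [[-0.107, 0.994, -0.0], [0.994, 0.107, -0.0], [-0.0, -0.0, -1.0]]
wrist_force: [-0.1, 0.1, 0.4]
grip_width: 0.478
grip_force: 30.0
```

>>> {"name": "step_arm", "arguments": {
  "moves": [
    [1,[0,0,-0.015],[0,0,0]],
    [1,[0,0,-0.03],[0,0,0]],
    [1,[0,0,-0.04],[0,0,0]],
    [1,[0,0,-0.035],[0,0,0]],
    [1,[0.01,0.016,-0.015],[0,0,0]],
    [1,[0.02,0.033,0],[0,0,0]],
    [1,[0.025,0.042,0],[0,0,0]],
    [1,[0.025,0.042,0],[0,0,0]],
    [1,[0.024,0.04,0],[0,0,0]],
    [1,[0.016,0.026,0],[0,0,0]]
  ]
}}

```text
time_s: 36.8
ee_pos: [632.6, 45.5, 206.9]
orientation: [[-0.108, 0.994, 0.0], [0.994, 0.108, -0.0], [-0.001, 0.0, -1.0]]
wrist_force: [-0.3, -0.5, 0.2]
grip_width: 0.476
grip_force: 30.0
```

>>> {"name": "step_arm", "arguments": {
  "moves": [
    [1,[0,0,0],[0,0,0]],
    [1,[0,0,0],[0,0,0]],
    [1,[0,0,0],[0,0,0]],
    [1,[0,0,0],[0,0,0]]
  ]
}}

```text
time_s: 37.3
ee_pos: [631.1, 43.5, 206.5]
orientation: [[-0.106, 0.994, 0.0], [0.994, 0.106, 0.0], [0.0, 0.0, -1.0]]
wrist_force: [0.2, -1.0, -0.7]
grip_width: 0.477
grip_force: 30.0
```

```bash
python3 - <<'E'
from h import *
from bench import manip
s=manip.observe(); c=manip.camera('wrist'); np.savez('pics/w10.npz',**c,**{k:s[k] for k in('ee_pos','orientation')})
cv2.imwrite('pics/w10.png',c['image'][:,:,::-1]); print(s['ee_pos'].round(1),s['time_s'],s['orientation'].round(4).tolist(),s['wrist_force'])
x,e=wcone(c,s,'cone_4',(320,130),15); print(x.round(1),e.round(2),rel(s,x))
S=manip.camera('scene');T=manip.camera('top')
u=project(S,(622,137,20))[0]; print('scene',cone(S,'cone_4',u,15)); u=project(T,(622,137,20))[0]; print('top',cone(T,'cone_4',u,15))
cv2.imwrite('pics/s10.png',S['image'][:,:,::-1])
E
```

```text
[631.1  43.5 206.5] 37.3 [[-0.106, 0.9944, 0.0003], [0.9944, 0.106, 0.0002], [0.0002, 0.0003, -1.0]] [ 0.23259447 -0.98409454 -0.74233774]
[622.  136.5] 0.24 [93.5  0.8  0. ]
scene (array([623.4704907 , 137.26348718]), np.float64(0.5367413024708014))Traceback (most recent call last):
  File "<stdin>", line 7, in <module>
  File "h.py", line 22, in cone
    P=cast(c,k,z0+3)[:,:2]; c0=cast(c,np.mean(k,0),z0+6)[0,:2]
      ~~~~^^^^^^^^^^
  File "h.py", line 7, in cast
    d=np.c_[(uv[:,0]-c['cx'])/c['fx'],(uv[:,1]-c['cy'])/c['fy'],np.ones(len(uv))]@c['R']
                                       ~~^^^^^
IndexError: index 1 is out of bounds for axis 1 with size 1
```

View pics/w10.png

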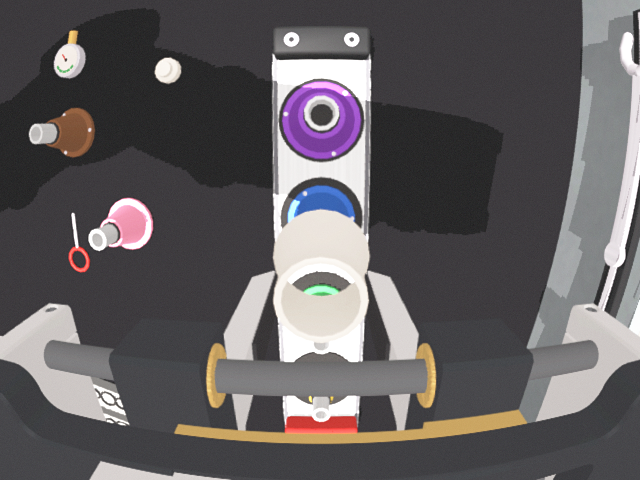

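The violet cone (321,120) stands centred on pad_d, and the wrist fit agrees with where I placed it. I carry the sleeve over it and lower it to about 6 mm above rest.

>>> {"name": "step_arm", "arguments": {
  "moves": [
    [1,[0.015,0.0007,0],[0,0,0]],
    [1,[0.03,0,0],[0,0,0]],
    [1,[0.028,0,0],[0,0,0]],
    [1,[0.015,0,0],[0,0,0]],
    [1,[0.005,0,0],[0,0,0]],
    [1,[0,0,0],[0,0,0]],
    [1,[0,0,0],[0,0,0]],
    [1,[0,0,0],[0,0,0]]
  ]
}}

```text
time_s: 38.45
ee_pos: [622.3, 135.7, 206.2]
orientation: [[-0.106, 0.994, 0.0], [0.994, 0.106, -0.0], [-0.0, 0.0, -1.0]]
wrist_force: [0.7, -0.6, -1.0]
grip_width: 0.472
grip_force: 30.0
```

>>> {"name": "step_arm", "arguments": {
  "moves": [
    [1,[0,0,0],[0,0,0]],
    [1,[0,0,0.01],[0,0,0]],
    [1,[0,0,0.015],[0,0,0]],
    [1,[0,0,0.015],[0,0,0]],
    [1,[0,0,0.015],[0,0,0]],
    [1,[0,0,0.01],[0,0,0]],
    [1,[0,0,0],[0,0,0]],
    [1,[0,0,0],[0,0,0]],
    [1,[0,0,0],[0,0,0]]
  ]
}}

```text
time_s: 39.58
ee_pos: [622.5, 136.6, 141.6]
orientation: [[-0.107, 0.994, 0.001], [0.994, 0.107, 0.0], [0.0, 0.001, -1.0]]
wrist_force: [-0.4, 0.6, -0.6]
grip_width: 0.476
grip_force: 30.0
```

```bash
python3 - <<'E'
from h import *
from bench import manip
s=manip.observe(); print(s['ee_pos'],s['wrist_force'],s['time_s'],rel(s,(621.9,136.4),106.6))
E
```

```text
[622.466708   136.61200431 141.62577432] [-0.40338913  0.56451469 -0.59990065] 39.575 [-0.2 -0.6 35. ]
```

>>> {"name": "step_arm", "arguments": {
  "moves": [
    [1,[0,-0.0005,0.008],[0,0,0]],
    [1,[0,0,0.01],[0,0,0]],
    [1,[0,0,0.007],[0,0,0]],
    [1,[0,0,0.004],[0,0,0]],
    [1,[0,0,0],[0,0,0]],
    [1,[0,0,0],[0,0,0]],
    [1,[0,0,0],[0,0,0]]
  ]
}}

```text
time_s: 40.45
ee_pos: [621.8, 136.5, 112.4]
orientation: [[-0.107, 0.994, 0.0], [0.994, 0.107, 0.0], [0.0, 0.0, -1.0]]
wrist_force: [0.0, -0.6, -1.0]
grip_width: 0.479
grip_force: 30.0
```

>>> {"name": "step_arm", "arguments": {
  "moves": [
    [1,[0,0,0.001],[0,0,0]],
    [1,[0,0,0.001],[0,0,0]],
    [1,[0,0,0],[0,0,0]],
    [1,[0,0,0],[0,0,0]],
    [1,[0,0,0],[0,0,0]]
  ]
}}

```text
time_s: 41.08
ee_pos: [621.7, 136.5, 110.1]
orientation: [[-0.107, 0.994, -0.0], [0.994, 0.107, -0.0], [-0.0, -0.0, -1.0]]
wrist_force: [0.1, -0.1, -0.7]
grip_width: 0.478
grip_force: 30.0
```

No contact yet, with about 3.5 mm to go. Now 1 mm steps.

>>> {"name": "step_arm", "arguments": {
  "moves": [
    [1,[0,0,0.001],[0,0,0]],
    [1,[0,0,0],[0,0,0]],
    [1,[0,0,0],[0,0,0]]
  ]
}}

```text
time_s: 41.45
ee_pos: [621.6, 136.5, 109.0]
orientation: [[-0.107, 0.994, -0.0], [0.994, 0.107, -0.0], [-0.0, -0.0, -1.0]]
wrist_force: [0.3, -0.4, -1.1]
grip_width: 0.478
grip_force: 30.0
```

>>> {"name": "step_arm", "arguments": {
  "moves": [
    [1,[0,0,0.0008],[0,0,0]],
    [1,[0,0,0],[0,0,0]],
    [1,[0,0,0],[0,0,0]]
  ]
}}

```text
time_s: 41.82
ee_pos: [621.6, 136.5, 108.3]
orientation: [[-0.107, 0.994, -0.0], [0.994, 0.107, -0.0], [-0.0, -0.0, -1.0]]
wrist_force: [0.2, -1.1, -1.4]
grip_width: 0.478
grip_force: 30.0
```

>>> {"name": "step_arm", "arguments": {
  "moves": [
    [1,[0,0,0.0006],[0,0,0]],
    [1,[0,0,0],[0,0,0]],
    [1,[0,0,0],[0,0,0]]
  ]
}}

```text
time_s: 42.2
ee_pos: [621.6, 136.4, 107.6]
orientation: [[-0.107, 0.994, -0.0], [0.994, 0.107, -0.0], [-0.0, -0.0, -1.0]]
wrist_force: [0.5, -0.7, -0.2]
grip_width: 0.479
grip_force: 30.0
```

>>> {"name": "step_arm", "arguments": {
  "moves": [
    [1,[0,0,0.0004],[0,0,0]],
    [1,[0,0,0],[0,0,0]],
    [1,[0,0,0],[0,0,0]]
  ]
}}

```text
time_s: 42.58
ee_pos: [621.6, 136.4, 107.3]
orientation: [[-0.107, 0.994, -0.0], [0.994, 0.107, -0.0], [-0.0, -0.0, -1.0]]
wrist_force: [0.0, -1.1, 0.5]
grip_width: 0.479
grip_force: 30.0
```

There is light contact (Fz rose by about 1 N), within about 0.7 mm of the expected rest height, so I let go here and rise.

>>> {"name": "step_arm", "arguments": {
  "moves": [
    [0.35,[0,0,0],[0,0,0]],
    [0.35,[0,0,0],[0,0,0]],
    [0.25,[0,0,0],[0,0,0]],
    [0.25,[0,0,0],[0,0,0]],
    [0.25,[0,0,0],[0,0,0]],
    [0.25,[0,0,-0.005],[0,0,0]],
    [0.25,[0,0,-0.015],[0,0,0]],
    [0.25,[0,0,-0.03],[0,0,0]],
    [0.25,[0,0,-0.04],[0,0,0]],
    [0.25,[0,0,-0.04],[0,0,0]]
  ]
}}

```text
time_s: 43.82
ee_pos: [621.6, 136.3, 239.7]
orientation: [[-0.106, 0.994, 0.001], [0.994, 0.106, 0.0], [0.0, 0.001, -1.0]]
wrist_force: [0.2, 0.6, 1.3]
grip_width: 0.748
grip_force: 0.0
```

>>> {"name": "step_arm", "arguments": {
  "moves": [
    [0.25,[0.02,-0.03,-0.02],[0,0,0]],
    [0.25,[0.03,-0.05,0],[0,0,0]],
    [0.25,[0.03,-0.05,0],[0,0,0]],
    [0.25,[0.03,-0.04,0],[0,0,0]],
    [0.25,[0.03,0,0],[0,0,0]],
    [0.25,[0.03,0,0],[0,0,0]],
    [0.25,[0,0,0],[0,0,0]],
    [0.25,[0,0,0],[0,0,0]]
  ]
}}

```text
time_s: 44.82
ee_pos: [434.7, 286.7, 257.8]
orientation: [[-0.106, 0.994, 0.0], [0.994, 0.106, 0.0], [0.0, 0.0, -1.0]]
wrist_force: [0.2, -1.1, 1.4]
grip_width: 0.747
grip_force: 0.0
```

```bash
python3 - <<'E'
from h import *
from bench import manip
s=manip.observe(); print(s['ee_pos'],s['time_s'])
S=manip.camera('scene');T=manip.camera('top')
PAD=dict(cone_1=(651.4,-143.4),cone_2=(641.4,-49.7),cone_3=(631.5,43.8),cone_4=(621.6,137.3))
for n,p in PAD.items():
  for c in (S,T):
    u=project(c,(*p,20))[0]
    try: x,e=cone(c,n,u,15); print(n,(x-p).round(1),e.round(2))
    except Exception as E: print(n,'none')
for c,n in ((S,'scene'),(T,'top')):
  u=project(c,(636,0,40))[0].astype(int); u[0]=np.clip(u[0],160,480); v=max(u[1]-90,0)
  im=c['image'][v:v+180,u[0]-140:u[0]+140,::-1]; cv2.imwrite(f'pics/{n}_end.png',cv2.resize(im,None,fx=2.8,fy=2.8,interpolation=cv2.INTER_CUBIC)); print(n,u[0]-140,v)
# expected sleeve rest in scene crop
p=(621.8,136.8)
for z in (15,35.5,105.5,109): print(z,project(S,(*p,z))[0].round(1),project(T,(*p,z))[0].round(1))
E
```

```text
[434.73693884 286.68656686 257.83352904] 44.825
cone_1 [0.1 0.7] 0.54
cone_1 [ 0.6 -0.8] 2.88
cone_2 [ 0.9 -0.4] 0.49
cone_2 [-0.6  0.6] 0.72
cone_3 [1.4 1. ] 0.43
cone_3 [-1.4  2.3] 0.63
cone_4 [ 0.4 -0.4] 2.34
cone_4 [1.  1.2] 2.11
scene 162 195
top 176 90
15 [380.1 307. ] [244.6 193.8]
35.5 [381.3 299.4] [243.4 190.5]
105.5 [385.5 271.8] [238.7 178.3]
109 [385.8 270.3] [238.5 177.7]
```

View pics/scene_end.png

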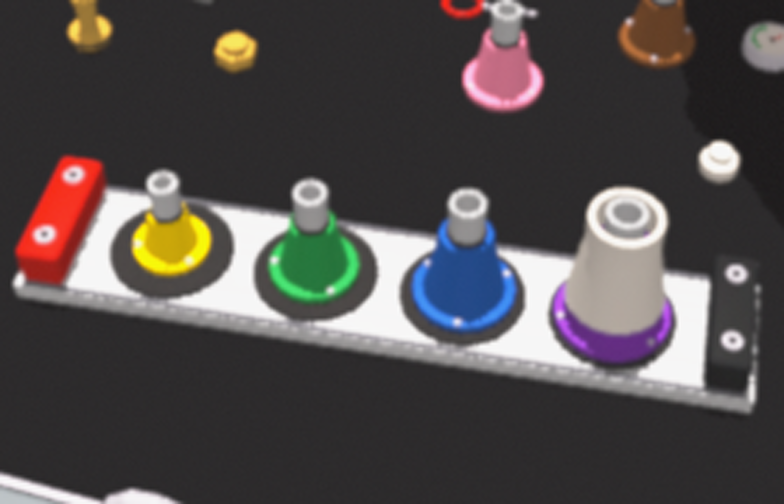

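View pics/top_end.png

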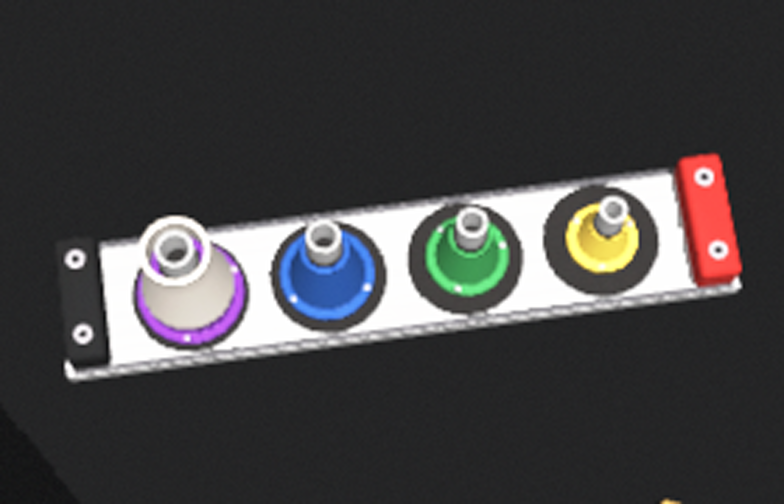

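Both crops show the four cones upright and centred on their pads in order of size. Yellow is next to the red block (scene crop 170,245; top crop 602,238). The sleeve sits level over the violet cone with the spigot end at its mouth (scene crop 625,213), and the gripper is clear. Handing in.

```bash
python3 -c "
from bench import manip
print(manip.hand_in())"
```

```text
the job is handed in; nothing more can be done
None
```

I handed the job in at about 45 s: the four cones stand on their pads in size order, smallest next to the red block, each measured about 2.5 mm or less off centre; the sleeve rests loosely over the violet cone, level by eye (height not measured), and the gripper is clear.

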